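Lock a processor cooler with its cam lever

TASK

The processor cooler on the motherboard is still loose: push its blue cam lever with a fingertip, up and over to the other side, until it snaps past centre and stays down in the locked position, then draw clear. Only push the lever: do not grip it or force it, do not press hard on the board or cooler, and leave the duster can, cleaner bottle, screwdriver and paste syringe where they are.

Things in the scene. Friction and masses are not known exactly. Their poses are not given: they have to be found in the camera images.
- tray: Test tray screwed to the bench: an aluminium plate 270 x 270 mm on rubber feet (top 11 mm above the bench) with a green 244 mm motherboard (top at 20 mm) and the cooler on it. Origin: centre of the underside, on the bench; z up. Tray x and y run along the plate's edges; the blue lever is on the cooler's tray +x side.
- cooler_top (a point): Centre of the top of the processor cooler, 84 mm above the bench, at tray (47, 15) mm. The cooler is a finned aluminium block with a black fan on top, 70 mm along tray x by 78 mm along tray y.
- memory_top (a point): Middle of the upper edges of two memory modules standing on the cooler's tray -y side, 56 mm above the bench, at tray (35, -61) mm. They and their slots fill 145 mm along tray x and 40 mm along tray y.
- ports (a point): Top of the port sockets along the tray's +y edge, 50 mm above the bench, at tray (0, 111) mm. They fill tray y 98 to 124 mm; those at tray x above 14 mm are only 36 mm high. A grey finned heat sink, top 43 mm, fills tray x 6 to 68, y 71 to 87 mm. Nothing else on this side of the lever is higher than 36 mm.
- lever_pivot (a point): Axis of the blue cam lever, 12 mm outside the cooler's +x face, at tray (94, 15) mm, 52 mm above the bench. The lever turns about a line through it parallel to tray x, so it swings in a vertical plane along tray y.
- lever_pad (a point): Middle of the lever's thumb pad, 48 mm from the axis and 5.5 mm farther out in tray +x. The pad is 20 mm wide (along tray x, 4.5 mm inside to 15.5 mm outside the lever's plane), 16 mm long (40 to 56 mm from the axis), 6 mm thick. The arm between hub and pad is 9 mm wide, 6 mm thick; the hub's radius is 8.5 mm.
- lever (a joint): Angle of the cam lever, rad. 0 = open: points to tray +y and 35 deg up. Grows as it rises, upright at 0.96, then goes over to tray -y; 2.09 = locked at its stop, pointing to tray -y and 25 deg up. Starts at 0. It resists with up to about 5 N square to the pad (near 0.7), springs back to 0 if let go too early, goes over centre at 1.6, then snaps to 2.09 by itself and stays.
- duster: Bystander: navy air-duster can with white cap, 58 mm across, 199 mm high, standing beside the tray. Origin: centre of its base.
- cleaner: Bystander: small blue cleaner bottle with white nozzle, 48 mm across, 122 mm high, standing beside the tray. Origin: centre of its base.
- screwdriver: Bystander: screwdriver 190 mm long lying beyond the tray's +x edge. Origin: under its middle, on the bench.
- paste: Bystander: white thermal-paste syringe, 121 mm long, 28 mm over its flange, 17 mm high, lying beside the tray's -y edge. Origin: under its middle, on the bench; its x axis runs to the nozzle.

How it is judged (in metres and radians):
On the way:
1. the fingers push the lever up past upright (value of joint lever between 1 and 1.9 rad and contact force between the fingers and lever above 0.5 N), for 0.05 s.
At the end, for the whole second after the job is handed in: The lever rests in its locked position (joint above 2.0 of 2.09 rad), at rest, and the four bystanders are within 20 mm of their places, can and bottle upright (within 0.1 rad) (value of joint lever above 2 rad and velocity of joint lever between -0.1 and 0.1 rad/s and distance of each of duster, cleaner, screwdriver, paste from where it was at the start of the episode below 0.02 m and angle between each of duster, cleaner's own z axis and vertical below 0.1 rad); the robot touches nothing.
It fails at once if a bystander is lifted, carried, knocked over or moved more than 20 mm (distance of any of duster, cleaner, screwdriver, paste from where it was at the start of the episode above 0.02 m or angle between any of duster, cleaner's own z axis and vertical above 0.2 rad).
It fails at once if the lever is gripped (squeezed between the fingers) or forced: more than 30 N on it (contact force between the fingers and lever above 30 N).
It fails at once if the board or cooler is pressed hard: more than 30 N on the tray and what it carries (contact force between any of the arm, the fingers and tray above 30 N).
It also fails if it takes over 32 s, if anything falls off the work surface, if the arm or the gripper's body presses on something with over 40 N, if the wrist force passes 120 N, or if a joint passes its speed limit or range.

ROBOT

A 6-joint arm with a two-finger parallel gripper is mounted at the origin on the work surface. World frame = base frame: x ahead of the robot, y to its left, z up, the work surface at z = 0. Lengths are in m, angles in degrees, forces in N, time in s.
With the tool pointing down it reaches from about 0.225 to 0.875 m from the base axis. Payload 3.4 kg.
Tool frame: the origin (TCP) lies on the centre line of the jaws, within the pads' length; the fingertips stand 25 mm ahead of it and the grasp point (between the pads) lies 6 mm ahead of it; y points along the fingers, z is the direction in which the jaws open and shut, and the axes are right-handed (so a half turn about y gives the same grasp; the last joint's range is limited). The gripper opens to 85 mm and grips with 20 to 120 N. Pads are 22 mm wide; open, the fingers measure 114 mm over their backs; the gripper's body (76 mm by 85 mm) begins 54 mm behind the grasp point. The pads swing forward as they close: fully open they stand 13 mm farther back than shut.
Start: joints at [63.942, 15.808, 86.224, -0, 77.962, -6.933], TCP at [0.188, 0.543, 0.256] pointing down, gripper open.
Joint ranges: [-165.64, 165.64], [-43.16, 119.46], [12.63, 154.43], [-67.54, 247.53], [6.08, 155.33], [-154.97, 154.97]. Speed limits (degrees/s): [147.25, 147.25, 180, 180, 180, 180].

INTERFACE

Orientations are given as a 3x3 rotation matrix whose columns are the frame's x, y, z axes.
In Python, from cell import ctrl gives the robot as it stands. The module is installed in compiled form; this text tells all that it offers. Calls block until the motion is done:
- ctrl.movep(position, orientation): joint-space move of the TCP to a pose.
- ctrl.move_linear(position, speed=0.15, rot=None): straight line of the TCP; rot=None keeps the orientation; speed is the mean speed in m/s.
- ctrl.move_j(angles): joint-space move.
- ctrl.grip(opening, newtons=None): finger opening in m; newtons is the grip in N (None keeps the last); returns when the fingers have stopped.
- ctrl.wait(seconds).
- ctrl.ik(position, orientation): joint angles nearest the present ones, or None.
- ctrl.get_image(name): name is "scene" or "top" or "wrist"; returns a dict with "frame" (384x512x3 uint8, red, green, blue), "vfov" (degrees; the focal length in pixels is half the picture's height over the tangent of half this angle, whatever the lens; pixels are square), "cx", "cy" (the principal point, pixels), "rvec" (rotation vector, rad) and "tvec" (3), from world to camera coordinates, as OpenCV has them; the wrist camera has in their place "T_tool_cam" (4x4, takes a point from camera to tool coordinates, whose origin is the TCP and whose axes are the tool frame's). Camera axes: x right, y down, z forward; pixel columns grow to the right and rows downward; lengths in m; the calibration is good to about 2 mm. A picture is of the moment at which its call begins: read the wrist's pose just before it. There is no depth.
A pose or a line that the arm cannot do raises ctrl.PlanningError and nothing moves.
- ctrl.job_done(): hands the job in, once; it reports no verdict.
Readings, each from a call of its own:
- ctrl.current_clock(): time.
- ctrl.current_joints(): joint angles.
- ctrl.current_qd(): joint speeds.
- ctrl.current_joint_torque(): joint torques, N m.
- ctrl.current_ee_pos(): TCP position.
- ctrl.current_ee_rot(): TCP orientation.
- ctrl.current_wrist_force(): force on the tool from outside, world axes, zero at the start.
- ctrl.current_torque(): the same for the moment, N m.
- ctrl.current_gripper_width(): finger opening in m.
Only numpy, scipy, OpenCV 4.12 (cv2) and the standard library are available. Lean on these libraries where they do the work, as an engineer would, in place of code of your own. Each camera call takes 0.05 s, during which the arm holds its last target. There are 200 camera calls.

## Working session

There is one attempt and no reset: what is moved stays moved. The work goes in short steps, each a Python script; the robot and the scene stay as the last script left them, time stands still between calls to the robot, and variables do not carry over. Pictures are saved under pics/ and viewed, about 8 in all and at most 12, crops included, and the job is handed in when it is done.

```bash
mkdir -p pics
cat > h.py <<'E'
import numpy as np, cv2
from cell import ctrl
def cam(name):
    if name=="wrist": R,p=np.array(ctrl.current_ee_rot()),np.array(ctrl.current_ee_pos())
    im=ctrl.get_image(name); H=im["frame"].shape[0]
    f=H/2/np.tan(np.radians(im["vfov"])/2)
    if name=="wrist":
        T=np.array(im["T_tool_cam"]); Rc=R@T[:3,:3]; c=R@T[:3,3]+p
    else:
        Rw=cv2.Rodrigues(np.array(im["rvec"],float))[0]; Rc=Rw.T; c=-Rc@np.array(im["tvec"]).ravel()
    return dict(img=im["frame"],f=f,cx=im["cx"],cy=im["cy"],R=Rc,c=c)
def ray(k,uv):
    d=k["R"]@np.array([(uv[0]-k["cx"])/k["f"],(uv[1]-k["cy"])/k["f"],1]); return k["c"],d/np.linalg.norm(d)
def onz(k,uv,z):
    c,d=ray(k,uv); return c+d*(z-c[2])/d[2]
def proj(k,P):
    q=k["R"].T@(np.array(P)-k["c"]); return k["f"]*q[:2]/q[2]+[k["cx"],k["cy"]]
def tri(rs):
    A=sum(np.eye(3)-np.outer(d,d) for c,d in rs); b=sum((np.eye(3)-np.outer(d,d))@c for c,d in rs); return np.linalg.solve(A,b)
def save(k,n): cv2.imwrite("pics/"+n,k["img"][:,:,::-1])
E
python3 - <<'E'
from h import *
import pickle
for n in("scene","top"):
    k=cam(n); save(k,n+"0.png"); pickle.dump(k,open(n+".pkl","wb")); print(n,k["c"],k["R"][:,2],k["f"])
E
```

```text
scene [0.93627251 0.6788191  0.79907448] [-0.35293959 -0.62883138 -0.69282375] 398.97535272550545
top [0.43834904 0.04660138 0.97576379] [ 0.12884486 -0.01599427 -0.99153577] 391.9175659903141
```

View pics/scene0.png

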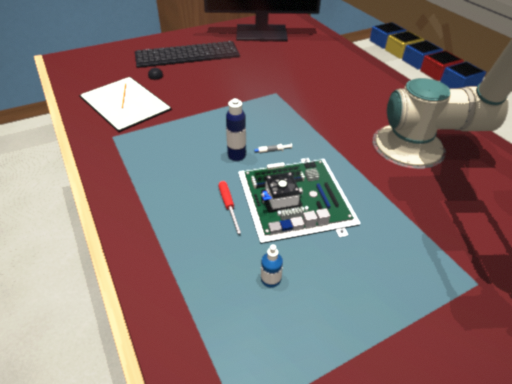

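View pics/top0.png

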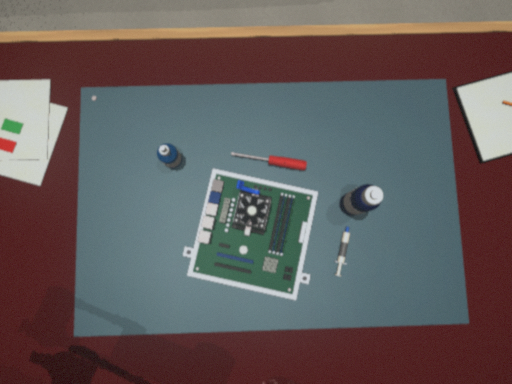

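The scene view shows the tray with its ports nearest the camera, the bottle at (272,268), the can at (236,135) and the screwdriver at (230,207). The top view has the tray's corners at about (214,171), (317,191), (297,298) and (189,275), with the blue lever at about (247,188). Tray +x therefore points roughly up in the picture and +y to the left. Next I'll measure the tray pose.

```bash
cat > m.py <<'E'
from h import *
import pickle
t=pickle.load(open("top.pkl","rb")); s=pickle.load(open("scene.pkl","rb"))
hsv=cv2.cvtColor(t["img"],cv2.COLOR_RGB2HSV)
g=cv2.inRange(hsv,(50,90,20),(85,255,255)); w=cv2.inRange(hsv,(0,0,130),(180,70,255))
m=np.zeros_like(g); m[160:310,180:325]=(g|w)[160:310,180:325]
m=cv2.morphologyEx(m,cv2.MORPH_CLOSE,np.ones((9,9)))
m=cv2.morphologyEx(m,cv2.MORPH_OPEN,np.ones((21,21)))
c=max(cv2.findContours(m,0,2)[0],key=cv2.contourArea)[:,0].astype(float)
P=np.array([onz(t,q,0.011)[:2] for q in c],np.float32)
r=cv2.minAreaRect(P); print("rect",r)
B=cv2.boxPoints(r); print(B)
o=np.array(r[0]); 
e=[(B[i]-B[i-1])/np.linalg.norm(B[i]-B[i-1]) for i in range(4)]
x=max(e,key=lambda v:v[0]); y=np.array([-x[1],x[0]])
W=lambda p:np.r_[o+x*p[0]/1e3+y*p[1]/1e3,p[2]/1e3]
np.savez("tray.npz",o=o,x=x,y=y); print("yaw",np.degrees(np.arctan2(x[1],x[0])))
pts=dict(pad=(99.5,54.3,79.5),cool=(47,15,84),mem=(35,-61,56),c1=(135,135,11),c2=(135,-135,11),c3=(-135,-135,11),c4=(-135,135,11),ports=(0,111,50))
tiles=[]
for k,n,box in((t,"top",(180,150,330,310)),(s,"scene",(230,150,360,245))):
    im=cv2.resize(k["img"],None,fx=4,fy=4,interpolation=cv2.INTER_CUBIC)
    for nm,p in pts.items():
        q=proj(k,W(p)); 
        if nm in("pad","cool"):print(n,nm,q,W(p))
        cv2.circle(im,tuple(int(v*4+2) for v in q),4,(255,0,255),1)
    tiles.append(im[box[1]*4:box[3]*4,box[0]*4:box[2]*4])
    h=cv2.cvtColor(k["img"],cv2.COLOR_RGB2HSV); b=cv2.inRange(h,(108,150,70),(126,255,255))
    nn,_,st,ce=cv2.connectedComponentsWithStats(b)
    for i in range(1,nn):
        if st[i,4]>6 and box[0]<ce[i][0]<box[2] and box[1]<ce[i][1]<box[3]: print(n,"blue",st[i],ce[i])
H=max(a.shape[0] for a in tiles)
out=np.hstack([cv2.copyMakeBorder(a,0,H-a.shape[0],0,0,0) for a in tiles]); out=cv2.resize(out,None,fx=.7,fy=.7)
cv2.imwrite("pics/m1.png",out[:,:,::-1])
E
python3 m.py
```

```text
rect ((0.46311596035957336, 0.04326958954334259), (0.35828152298927307, 0.3627990186214447), 88.1986312866211)
[[ 0.27617487 -0.13008042]
 [ 0.6387946  -0.14148487]
 [ 0.6500571   0.2166196 ]
 [ 0.28743732  0.22802405]]
yaw -1.8013688
top pad [228.31549051 188.51795506] [0.56427369 0.09441501 0.0795    ]
top cool [245.20644044 211.12277131] [0.51056425 0.05678475 0.084     ]
top blue [237 180  22  14 114] [245.28070175 187.57017544]
scene pad [275.23683667 202.6884932 ] [0.56427369 0.09441501 0.0795    ]
scene cool [286.07061251 185.37118632] [0.51056425 0.05678475 0.084     ]
scene blue [317 184  13  23  64] [322.859375 195.140625]
scene blue [262 190   9  11  47] [265.72340426 196.38297872]
scene blue [280 220  12   9  79] [285.83544304 224.03797468]
```

View pics/m1.png

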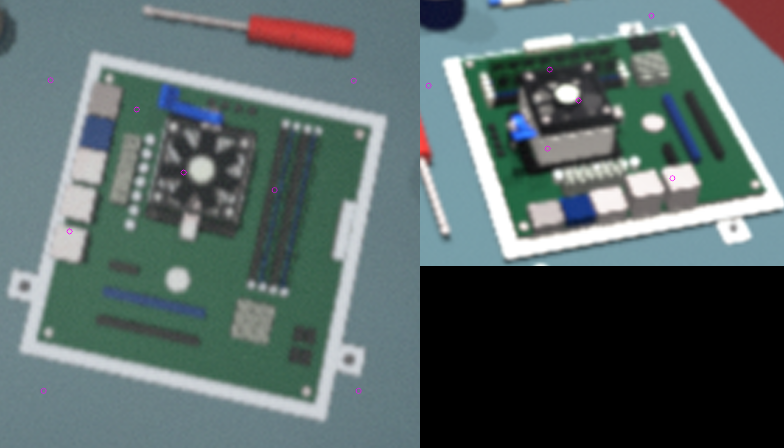

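The mask caught the mat as well as the tray, so that rectangle (358 x 363 mm) is wrong. The crop shows the plate's corners clearly at (93,52), (386,117), (327,420) and (20,352), so I'll fit the pose to those and check it against the features.

```bash
cat > m2.py <<'E'
from h import *
import pickle
t=pickle.load(open("top.pkl","rb")); s=pickle.load(open("scene.pkl","rb"))
def fit(k,uv,name):
    D=np.array([onz(k,q,0.011)[:2] for q in uv]); M=np.array([(135,135),(135,-135),(-135,-135),(-135,135)])/1e3
    o=D.mean(0); U,S,V=np.linalg.svd(M.T@(D-o)); R=(U@V).T
    print(name,"o",o,"yaw",np.degrees(np.arctan2(R[1,0],R[0,0])),"res mm",np.round(1e3*(D-o-M@R.T),1).tolist(),"sides",[round(1e3*np.linalg.norm(D[i]-D[i-1])) for i in range(4)])
    return o,R
ut=np.array([(93,52),(386,117),(327,420),(20,352)])/2.8+[180,150]-.4
us=(np.array([(445,58),(683,24),(789,202),(510,259)])-[420,0])/2.8+[230,150]-.4
us=us[[1,2,3,0]][[3,0,1,2]]
o,R=fit(t,ut,"top"); fit(s,np.array(us)[[3,0,1,2]] if False else np.array([us[3],us[0],us[1],us[2]]),"scene")
np.savez("tray.npz",o=o,R=R)
W=lambda p:np.r_[o+R@np.array(p[:2])/1e3,p[2]/1e3]
pts=dict(pad=(99.5,54.3,79.5),piv=(94,15,52),cool=(47,15,84),mem=(35,-61,56),c1=(135,135,11),c2=(135,-135,11),c3=(-135,-135,11),c4=(-135,135,11),ports=(0,111,50))
tiles=[]
for k,n,box in((t,"top",(180,150,330,310)),(s,"scene",(230,150,360,245))):
    im=cv2.resize(k["img"],None,fx=4,fy=4,interpolation=cv2.INTER_CUBIC)
    for nm,p in pts.items():
        q=proj(k,W(p)); 
        if nm in("pad","piv"):print(n,nm,q,W(p))
        cv2.circle(im,tuple(int(v*4+2) for v in q),4,(255,0,255),1)
    tiles.append(im[box[1]*4:box[3]*4,box[0]*4:box[2]*4])
H=max(a.shape[0] for a in tiles)
out=np.hstack([cv2.copyMakeBorder(a,0,H-a.shape[0],0,0,0) for a in tiles]); out=cv2.resize(out,None,fx=.7,fy=.7)
cv2.imwrite("pics/m2.png",out[:,:,::-1])
E
python3 m2.py
```

```text
top o [0.46315786 0.0388325 ] yaw -14.083652686221136 res mm [[-0.7, -1.2], [-0.7, 1.7], [0.9, -0.3], [0.4, -0.1]] sides [269, 267, 268, 270]
scene o [0.46219199 0.0396142 ] yaw -13.645915078259863 res mm [[1.0, 2.5], [-1.6, -3.3], [1.9, 1.1], [-1.4, -0.3]] sides [272, 276, 268, 268]
top pad [239.98471462 184.50787898] [0.57288031 0.06728817 0.0795    ]
top piv [255.92160691 191.992432  ] [0.55798243 0.03050783 0.052     ]
scene pad [266.98163715 196.9239152 ] [0.57288031 0.06728817 0.0795    ]
scene piv [264.87399839 193.59666244] [0.55798243 0.03050783 0.052     ]
```

View pics/m2.png

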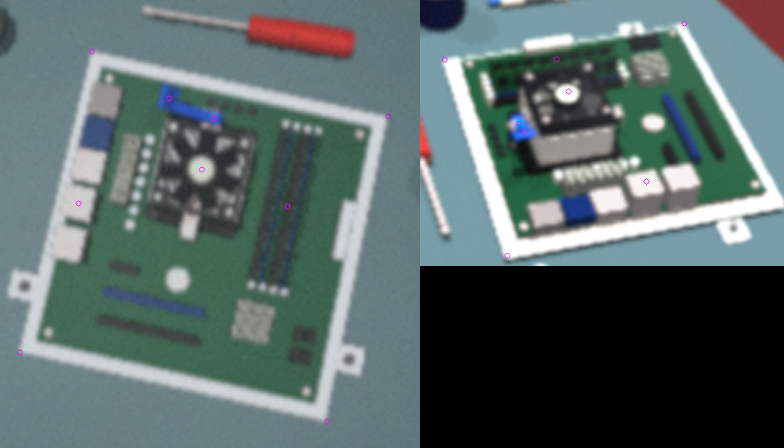

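The pose fits. The sides come out 267–270 mm, the two views agree to about 1 mm and 0.4°, and the projected pad and cooler centre land on the lever pad and the fan hub in both views. Now I'll plan the push with a shut finger tilted 25°, check it with IK, and move to the pre-contact pose.

```bash
cat > plan.py <<'E'
from h import *
d=np.load("tray.npz"); o,Rt=d["o"],d["R"]
W=lambda p:np.r_[o+Rt@np.array(p[:2])/1e3,p[2]/1e3]
V=lambda v:np.r_[Rt@np.array(v[:2],float),v[2]]
PHI=np.radians(65); HT=14.5; EXT=13.; X=101.   # finger axis angle, half thickness, overlap, tray x
u=np.array([np.cos(PHI),np.sin(PHI)]); back=np.array([np.sin(PHI),-np.cos(PHI)])
def tool(sgn):
    y=V((0,-u[0],-u[1])); x=sgn*V((1,0,0)); return np.c_[x,y,np.cross(x,y)]
def tcp(th,gap=0.,lift=0.):
    """TCP (world m) for the leading finger face touching the lever's trailing face at lever direction th (deg from tray +y); gap, lift mm"""
    t=np.radians(th); e=np.array([np.cos(t),np.sin(t)]); n=np.array([np.sin(t),-np.cos(t)]); piv=np.array([15,52.])
    K=piv+56*e+3*n-EXT*u if t<PHI else piv+(56-EXT)*e+3*n
    c=K+back*(HT+gap)+u*(25+lift)
    return W((X,c[0],c[1]))
E
python3 - <<'E'
from plan import *
print(ctrl.current_clock(),np.round(ctrl.current_ee_rot(),2).tolist())
for sg in(1,-1):
    R=tool(sg)
    for a in((35,25,80),(35,25,0),(35,0,0),(65,0,0),(100,0,0),(140,0,0),(140,20,70)):
        q=ctrl.ik(tcp(*a),R); print(sg,a,np.round(tcp(*a),3),None if q is None else np.round(q))
E
```

```text
0.1 [[0.94, -0.0, 0.33], [-0.33, -0.0, 0.94], [-0.0, -1.0, -0.0]]
1 (35, 25, 80) [0.595 0.147 0.148] [ 19.  31.  82. -21.  82. -51.]
1 (35, 25, 0) [0.586 0.115 0.076] [ 16.  33.  89. -23.  72. -50.]
1 (35, 0, 0) [0.581 0.093 0.086] [ 15.  32.  91. -23.  71. -51.]
1 (65, 0, 0) [0.576 0.072 0.106] [ 13.  30.  91. -23.  72. -53.]
1 (100, 0, 0) [0.569 0.047 0.111] [ 11.  29.  93. -24.  71. -55.]
1 (140, 0, 0) [0.563 0.022 0.098] [  9.  28.  95. -25.  68. -56.]
1 (140, 20, 70) [0.575 0.068 0.153] [ 13.  27.  89. -23.  77. -56.]
-1 (35, 25, 80) [0.595 0.147 0.148] [ 19.  31.  82. -21.  82. 129.]
-1 (35, 25, 0) [0.586 0.115 0.076] [ 16.  33.  89. -23.  72. 130.]
-1 (35, 0, 0) [0.581 0.093 0.086] [ 15.  32.  91. -23.  71. 129.]
-1 (65, 0, 0) [0.576 0.072 0.106] [ 13.  30.  91. -23.  72. 127.]
-1 (100, 0, 0) [0.569 0.047 0.111] [ 11.  29.  93. -24.  71. 125.]
-1 (140, 0, 0) [0.563 0.022 0.098] [  9.  28.  95. -25.  68. 124.]
-1 (140, 20, 70) [0.575 0.068 0.153] [ 13.  27.  89. -23.  77. 124.]
```

Run:
```python
from plan import *
import pickle
t=pickle.load(open("top.pkl","rb")); s=pickle.load(open("scene.pkl","rb"))
T=lambda p:np.round(1e3*np.r_[Rt.T@(p[:2]-o),p[2]])
# bottle nozzle tip: (164,150) top, (273,247) scene ; can cap: (373,195) top, (235,103) scene
for n,a,b,z in(("cleaner",(164,150),(273,247),.122),("duster",(374,194),(235,103),.199)):
    print(n,"tri",T(tri([ray(t,a),ray(s,b)])),"top@z",T(onz(t,a,z)),"scene@z",T(onz(s,b,z)),"world",onz(t,a,z))
```

```text
cleaner tri [135. 236. 114.] top@z [133. 234. 122.] scene@z [137. 241. 122.] world [0.64863285 0.23308673 0.122     ]
duster tri [ 124. -222.  189.] top@z [ 122. -219.  199.] scene@z [ 126. -206.  199.] world [ 0.5282957  -0.20348341  0.199     ]
```

The bottle is at tray (135, 236). At bottle height the tilted gripper body stays about 40 mm from it, so the path is clear. I'll close the fingers, approach and look.

Run:
```python
from plan import *
R=tool(1)
ctrl.grip(0.0,30)
ctrl.movep(tcp(35,15,110),R)
ctrl.move_linear(tcp(35,15,0),speed=0.1)
print(ctrl.current_clock(),ctrl.current_gripper_width(),ctrl.current_wrist_force(),ctrl.current_ee_pos(),tcp(35,15,0))
k=cam("scene"); w=cam("wrist")
a=cv2.resize(k["img"][140:260,200:360],(600,450),interpolation=cv2.INTER_CUBIC)
cv2.imwrite("pics/a1.png",a[:,:,::-1]); save(w,"w1.png")
```

```text
4.175 -5.335682735444734e-05 [ 0.31959832 -0.0234511   0.43221863] [0.58465104 0.1061428  0.08064336] [0.58409327 0.10581853 0.08007128]
```

View pics/a1.png

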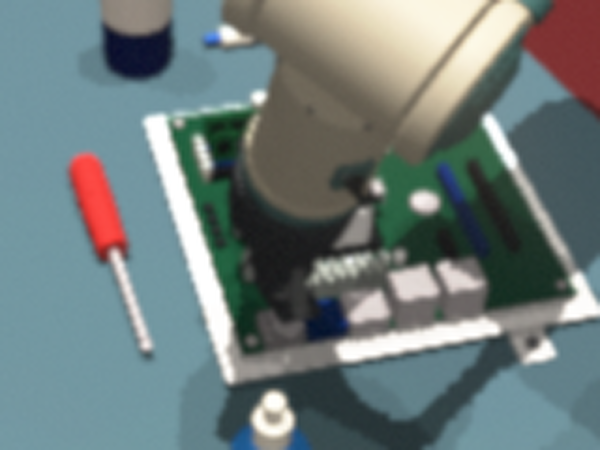

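View pics/w1.png

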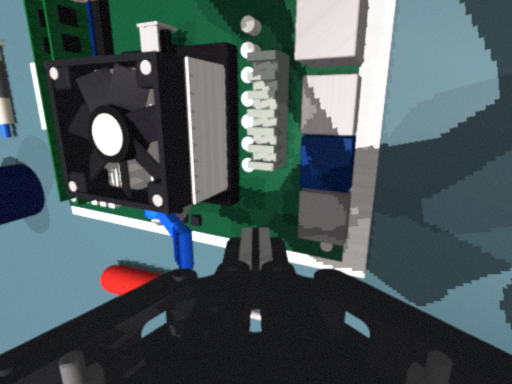

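The wrist view shows the shut fingertips at about (255,232) and the lever arm and pad at about (160–193, 210–268). The gap is free and nothing is in contact. I'll check the projected positions, then push in short arc steps while watching the force.

Run:
```python
from plan import *
w=cam("wrist"); p=np.array(ctrl.current_ee_pos()); R=np.array(ctrl.current_ee_rot())
for n,l in(("tip",(0,.025,0)),("tip+z",(0,.025,.0145)),("tip-z",(0,.025,-.0145)),("tip+x",(.011,.025,0)),("tip-x",(-.011,.025,0))): print(n,proj(w,p+R@l).round())
for n,q in(("pad in",(89.5,54.3,79.5)),("pad out",(109.5,54.3,79.5)),("pad tip",(99.5,60.9,84)),("piv",(94,15,52))): print(n,proj(w,W(q)).round())
```

```text
tip [258. 242.]
tip+z [286. 241.]
tip-z [230. 242.]
tip+x [258. 261.]
tip-x [258. 222.]
pad in [183. 225.]
pad out [186. 262.]
pad tip [190. 251.]
piv [160. 207.]
```

The projected fingertips (258,242), pad (183–190, 225–262) and pivot match the picture, so the calibration holds. The tips look about 8 mm in half-thickness, thinner than I planned, so contact should come slightly later than computed. Pushing now.

Run:
```python
from plan import *
def rep(a):
    f=np.array(ctrl.current_wrist_force()); g=np.r_[Rt.T@f[:2],f[2]]
    print(a,round(ctrl.current_clock(),2),"F tray",g.round(1)); return np.linalg.norm(f)
ctrl.move_linear(tcp(35,0),speed=0.05); rep("pre")
for th in list(range(41,153,6)):
    ctrl.move_linear(tcp(th),speed=0.04)
    if rep(th)>18: print("STOP"); break
k=cam("wrist"); save(k,"w2.png")
```

```text
pre 4.78 F tray [-0.   0.3 -0.3]
41 5.08 F tray [ 0.7  0.7 -0.6]
47 5.38 F tray [ 0.3  1.6 -0.5]
53 5.67 F tray [-0.2  2.   0. ]
59 5.97 F tray [ 0.2  2.5 -1. ]
65 6.28 F tray [ 0.6  3.5 -1.8]
71 6.54 F tray [ 0.8  3.2 -0.9]
77 6.81 F tray [-0.3  4.  -1.1]
83 7.08 F tray [0.  4.  0.5]
89 7.34 F tray [-0.3  2.7  1.6]
95 7.61 F tray [0.8 3.  2.3]
101 7.88 F tray [0.5 3.7 2.6]
107 8.14 F tray [2.  0.5 2.1]
113 8.41 F tray [0.5 2.9 2.1]
119 8.68 F tray [1.2 0.5 1.9]
125 8.94 F tray [1.  0.9 1. ]
131 9.21 F tray [-0.4  0.7  0.2]
137 9.47 F tray [-0.4 -0.2  0.9]
143 9.74 F tray [-0.2 -0.3 -0.5]
149 10.01 F tray [ 0.7  0.1 -0.3]
```

View pics/w2.png

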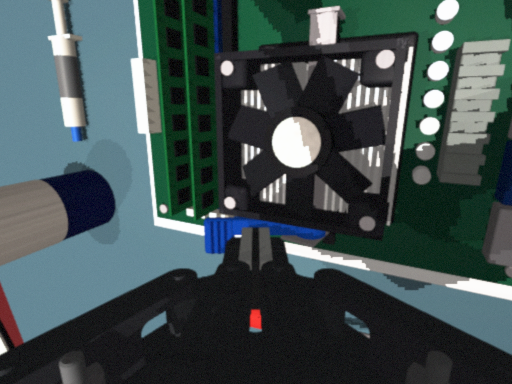

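The lever now points to tray -y, with its pad at about (215,237), and the force has dropped to zero, so it has snapped over. The push peaked at about 4 N. I'll withdraw along the tool axis and check.

Run:
```python
from plan import *
ctrl.move_linear(tcp(149,3,110),speed=0.12)
ctrl.movep([0.30,0.40,0.30],ctrl.current_ee_rot()) if ctrl.ik([0.30,0.40,0.30],ctrl.current_ee_rot()) is not None else print("no ik")
ctrl.wait(0.5)
print(ctrl.current_clock(),ctrl.current_wrist_force())
tl=[]
for n,b in(("top",(130,130,400,310)),("scene",(200,80,360,300))):
    k=cam(n)
    a=np.radians(155); print(n,"locked pad expected",proj(k,W((99.5,15+48*np.cos(a),52+48*np.sin(a)))))
    h=cv2.cvtColor(k["img"],cv2.COLOR_RGB2HSV); m=cv2.inRange(h,(108,150,70),(126,255,255))
    N,_,st,ce=cv2.connectedComponentsWithStats(m)
    for i in range(1,N):
        if st[i,4]>20 and b[0]<ce[i][0]<b[2] and b[1]<ce[i][1]<b[3]: print(" blue",st[i],ce[i].round(1))
    c=k["img"][b[1]:b[3],b[0]:b[2]]; c=cv2.resize(c,None,fx=440/c.shape[0],fy=440/c.shape[0],interpolation=cv2.INTER_CUBIC); tl.append(c)
o_=np.hstack(tl); o_=cv2.resize(o_,(800,int(o_.shape[0]*800/o_.shape[1]))); cv2.imwrite("pics/end.png",o_[:,:,::-1])
```

```text
13.2583 [ 0.54628721 -0.16164664 -0.4803208 ]
top locked pad expected [274.81460819 192.58984449]
 blue [253 189  26   9 126] [267.9 193. ]
scene locked pad expected [259.03640631 177.46237949]
 blue [227 114  13   7  54] [232.6 117.7]
 blue [255 174  10   8  49] [259.  177.6]
 blue [317 184  13  23  64] [322.9 195.3]
 blue [280 220  12   9  80] [285.8 224.1]
```

View pics/end.png

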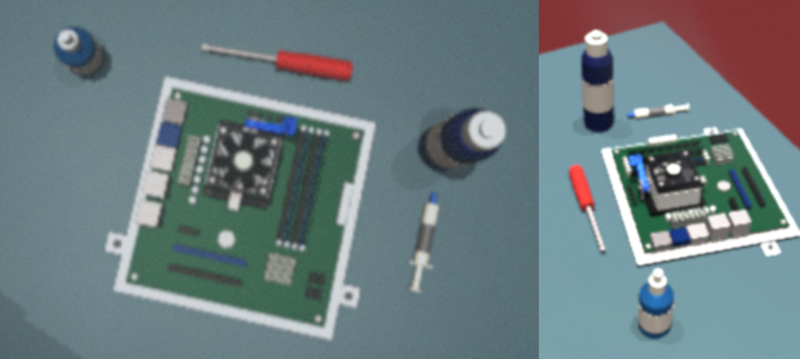

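The lever lies on the tray -y side. In the scene view its pad is at (259.0,177.6), against an expected locked position of (259.0,177.5). The bystanders stand where they were and the arm is clear, so I'm handing in.

```bash
python3 -c "
from cell import ctrl
ctrl.job_done(); print(ctrl.current_clock())"
```

```text
the job is handed in; nothing more can be done
the job is handed in; nothing more can be done
```

The cam lever is locked. I pushed it up and over with the shut fingertips, tilted 25°. It snapped over centre by itself, and I withdrew and handed in with the clock at about 13.3 s of the 32 s allowed.

- **Force:** the highest wrist force I read during the push was about 4 N. It dropped to about zero once the lever snapped over, and stayed there after the arm drew clear.
- **Lever position:** in the last scene view the pad is at pixel (259.0, 177.6), against (259.0, 177.5) expected for the locked position. In the top view, the blue patch ends where the locked pad should be.
- **Bystanders:** by eye, the can, bottle, screwdriver and syringe stand where they were in the first pictures. I did not measure their positions again.
- **Failed or disagreeing checks:** my first tray measurement was wrong because the mask caught the mat, giving 358 x 363 mm. I discarded it and picked the plate's corners by hand, which gave sides of 267–270 mm. The two views then agreed to about 1 mm and 0.4°.

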